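# Sweep the copper coins into the counting tray

## Robot

A 6-joint arm with a two-finger parallel gripper is mounted at the origin on the work surface. World frame = base frame: x ahead of the robot, y to its left, z up, the work surface at z = 0. Lengths are in mm, angles in rad, forces in N, time in s.
With the tool pointing down it reaches from about 275 to 1000 mm from the base axis. Payload 8.4 kg.
Tool frame: the origin (TCP) lies midway between the tips of the shut fingers; the grasp point (between the pads) lies 19 mm behind it; z points along the fingers, y is the line along which they close (so a half turn about z gives the same grasp; the last joint's range is limited). The gripper opens to 85 mm and grips with 20 to 120 N. Pads are 22 mm wide; open, the fingers measure 114 mm over their backs; the gripper's body (76 mm by 85 mm) begins 54 mm behind the grasp point. The pads swing forward as they close: fully open they stand 13 mm farther back than shut.
Start: joints at [1.108, 0.353, 1.633, -0, 1.155, -0.002], TCP at [277.914, 559.814, 202.281] pointing down, gripper open.
Joint ranges: [-2.63, 2.63], [-0.92, 2.1], [0.06, 2.66], [-1.3, 4.44], [0, 2.69], [-3.02, 3.02]. Speed limits (rad/s): [2.22, 2.22, 2.79, 3.14, 3.14, 3.14].

## Interface

Orientations are given as [roll, pitch, yaw] about the fixed x, y, z axes, in that order (R = Rz(yaw) Ry(pitch) Rx(roll)).
In Python, from rig import r gives the robot as it stands.
- The arm moves only by the shell command python3 -m inch 'ROWS' [OPENING] [FORCE]. ROWS is JSON, a list that holds one entry, the list of rows, each a list of 6 numbers: the shift along the tool's x, y, z scaled (see below), then the turn, a rotation vector about the tool's x, y, z scaled (see below). In form: [[[tx, ty, tz, wx, wy, wz], ...]]. A call has 1 to 8 rows; each row is the pose to reach, as a shift and turn from the pose commanded when the call began, along the tool's axes at that moment, turning the shorter way round; what a row does not reach only later rows make up. The controller multiplies each number of a shift by 20 cm and each number of a turn by pi rad. A row lasts 1/12 s, in which the tool goes at most 41.7 mm and 7.16 degrees, less where a joint would pass 70% of its speed; a pose out of reach is approached as far as the arm can. A call with a number of a shift or a turn outside -1 to 1 is refused whole. A call with a gripper value outside its range is refused whole. OPENING is the gripper's target within -1 to 1 (fully open at 1, half-way at 0, shut at -1), set as the call begins (- or left out, the last holds). The fingers move at their own pace and stop on an object; FORCE is the grip in N (left out, the last holds). Time passes only in rows, so rows that repeat a pose let the fingers close. It gives the time, the measured TCP pose, the force, the opening and the grip force at its end, in the units of the state.
- r.sense(): the state, without advancing time (a new reading comes with each control period).
- r.grab_frame(name): name is "scene" or "side" or "wrist"; returns the picture (384x512x3 uint8, red, green, blue); there is no depth.
- r.camera_info(name): a dict with "K" (3x3 intrinsics, pixels), "rvec" (rotation vector, rad) and "tvec" (3), from world to camera coordinates, as OpenCV has them; the wrist camera has in their place "mount" (4x4, takes a point from camera to tool coordinates, whose origin is the TCP and whose axes are the flange's). Camera axes: x right, y down, z forward; pixel columns grow to the right and rows downward; lengths in mm; the calibration is good to about 2 mm. A picture is of the moment at which its call begins: read the wrist's pose just before it. camera_info takes no time and is no camera call.
- r.sign_off(): hands the job in; it is judged then, once.
The state is a dict: "clock": time; "qpos": joint angles; "qvel": joint speeds; "joint_efforts": joint torques, N m; "eef_pos": TCP position; "tcp_rot": TCP orientation; "contact_force": force on the tool from outside, world axes, zero at the start; "wrist_torque": the same for the moment, N m; "opening": opening from 0.0 (shut) to 1.0 (fully open); "grasp_force": force on a finger pad.
Only numpy, scipy, OpenCV 4.12 (cv2) and the standard library are available. Lean on these libraries where they do the work, as an engineer would, in place of code of your own. Each camera call takes 0.05 s, during which the arm holds its last target. There are 200 camera calls.

## Task

With the fingertips, sweep the three copper coins across the desk and through the open mouth of the nickel tray, so that each lies wholly inside it. Slide them only: do not lift or carry a coin. Leave the silver coin, the brass cup weights and the green glass lid where they are.

Things in the scene. Friction and masses are not known exactly. Their poses are not given: they have to be found in the camera images.
- coin1: A loose copper coin: flat disc 41 mm across, 5 mm thick, about 57 g, lying flat on the desk (z = 0). Origin: centre of its underside. Its yaw means nothing. The three copper coins are alike.
- coin2: A loose copper coin: flat disc 41 mm across, 5 mm thick, about 57 g, lying flat on the desk (z = 0). Origin: centre of its underside. Its yaw means nothing. The three copper coins are alike.
- coin3: A loose copper coin: flat disc 41 mm across, 5 mm thick, about 57 g, lying flat on the desk (z = 0). Origin: centre of its underside. Its yaw means nothing. The three copper coins are alike.
- tray: Nickel-plated three-sided tray, fixed to the desk. Inside it is 130 mm deep (its x) and 170 mm wide (its y); walls 6 mm thick and 22 mm high stand on its +x, +y and -y sides. The -x side is the open mouth, with no sill: the dark green lined floor is flush with the desk, so coins slide straight in. Origin: centre of the inner floor, at desk height, 65 mm inside the mouth. The mouth faces roughly to the robot's right (-y of the world).
- tray_mouth (a point): Middle of the tray's open mouth, at desk height; the tray's axes (x points into the tray).
- silver: A silver-coloured coin, not to be moved: same size as the copper ones (41 mm across, 5 mm thick). Origin: centre of its underside.
- weights: Set of nested brass cup weights, not to be moved: one stepped cup 52 mm across and 42 mm high, 450 g. Origin: centre of its underside.
- lid: Round green glass jar lid with a knob, not to be moved: 76 mm across, 39 mm high, 200 g. Origin: centre of its underside.
Mind the look-alikes: they are no part of the job. Of the things that look like the tray, the largest one is meant. What is shaped like the coin1 but blue is not meant.

How it is judged (in metres and radians):
At the end, for the whole second after the job is handed in: All three copper coins lie at rest on the tray's floor between its walls, each wholly past the mouth line (to within 2.5 mm); the silver coin, cup weights and glass lid are within 15 mm of where they started (x of coin1 in the frame of tray between -0.047 and 0.066 m and y of coin1 in the frame of tray between -0.086 and 0.086 m and height (world z) of each of coin1, coin2, coin3 below 0.012 m and linear speed of each of coin1, coin2, coin3 below 0.01 m/s and x of coin2 in the frame of tray between -0.047 and 0.066 m and y of coin2 in the frame of tray between -0.086 and 0.086 m and x of coin3 in the frame of tray between -0.047 and 0.066 m and y of coin3 in the frame of tray between -0.086 and 0.086 m and distance of each of weights, lid, silver from where it was at the start of the episode below 0.015 m); the robot touches nothing.
It fails at once if a copper coin is lifted more than 15 mm off the desk (height (world z) of any of coin1, coin2, coin3 above 0.015 m).
It fails at once if the brass cup weights moved more than 15 mm (distance of weights from where it was at the start of the episode above 0.015 m).
It fails at once if the glass lid moved more than 15 mm (distance of lid from where it was at the start of the episode above 0.015 m).
It fails at once if the silver coin moved more than 15 mm (distance of silver from where it was at the start of the episode above 0.015 m).
It also fails if it takes over 72 s, if anything falls off the work surface, if the arm or the gripper's body presses on something with over 40 N, if the wrist force passes 120 N, or if a joint passes its speed limit or range.

## Working session

There is one attempt and no reset: what is moved stays moved. The work goes in short steps, Python scripts to look and compute and a shell command to move; the robot and the scene stay as the last step left them, time stands still between calls to the robot, and variables do not carry over. Pictures are saved under pics/ and viewed, at most 10 in all, crops included, and the job is handed in when it is done.

```bash
mkdir -p pics; python3 - <<'E'
from rig import r
import cv2
print(r.sense())
for n in ("scene","side"):
    cv2.imwrite(f"pics/{n}0.png",cv2.cvtColor(r.grab_frame(n),cv2.COLOR_RGB2BGR)); print(n,r.camera_info(n))
print(r.camera_info("wrist"))
E
```

```text
{'clock': 0.0, 'qpos': array([ 1.10759555e+00,  3.53609168e-01,  1.63415074e+00,  3.68379343e-05,
        1.15516765e+00, -2.39242931e-03]), 'qvel': array([-0.00077274,  0.00147073, -0.00030338,  0.00056932, -0.00012757,
       -0.000751  ]), 'joint_efforts': array([-4.62963126e-04, -6.05243111e+01, -3.42061365e+01, -9.31750105e-05,
        9.40108235e-03, -5.60659078e-05]), 'eef_pos': array([277.67629697, 559.35866574, 201.57893375]), 'tcp_rot': array([-3.14025783e+00, -3.68753317e-05,  2.68076939e+00]), 'contact_force': array([-0.06192045, -0.90072026,  0.87219859]), 'wrist_torque': array([ 0.00241801, -0.00783547,  0.0349211 ]), 'grasp_force': 0.0, 'opening': 1.0009636552871801}
scene {'K': array([[388.7008968 ,   0.        , 256.85466878],
       [  0.        , 388.7008968 , 191.41837562],
       [  0.        ,   0.        ,   1.        ]]), 'rvec': array([ 1.72605133,  1.86797777, -0.75229402]), 'tvec': array([  19.28925171, -398.08931008, 1469.21735351])}
side {'K': array([[436.66497724,   0.        , 253.28972354],
       [  0.        , 436.66497724, 190.81266128],
       [  0.        ,   0.        ,   1.        ]]), 'rvec': array([ 2.23318477, -0.62065245,  0.24716345]), 'tvec': array([-469.20120762,  270.29785865, 1023.65619409])}
{'K': array([[307.70516235,   0.        , 256.90130692],
       [  0.        , 307.70516235, 192.17139668],
       [  0.        ,   0.        ,   1.        ]]), 'mount': array([[-3.21002223e-04, -9.56201321e-01, -2.92709637e-01,
         7.42544893e+01],
       [ 9.99999900e-01, -3.97745353e-04,  2.02666512e-04,
         1.19571802e-01],
       [-3.10213884e-04, -2.92709542e-01,  9.56201353e-01,
        -1.70908330e+02],
       [ 0.00000000e+00,  0.00000000e+00,  0.00000000e+00,
         1.00000000e+00]])}
```

View pics/scene0.png

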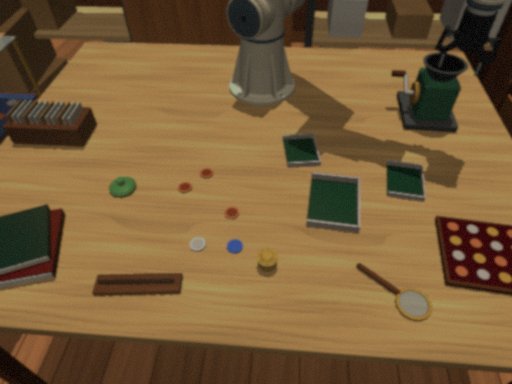

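View pics/side0.png

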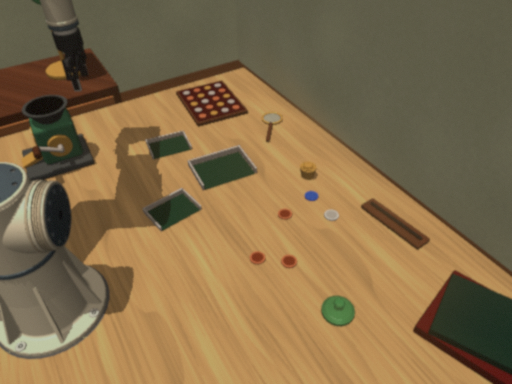

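The scene picture shows the copper coins at about (207,173), (185,187) and (232,213). The silver coin is at (198,244), blue disc (235,246), weights (267,259), lid (122,187), and the large tray is centred at (334,202) with its mouth on the left. The side picture agrees: coins at (258,258), (289,262) and (285,214), tray at (223,167).

```bash
cat > h.py <<'E'
import numpy as np, cv2
def ray(ci,px,z,R=None,t=None):
    K=ci["K"]
    if R is None:
        Rw=cv2.Rodrigues(ci["rvec"])[0]; o=-Rw.T@ci["tvec"]; M=Rw.T
    else: M,o=R,t
    d=M@np.linalg.inv(K)@np.array([px[0],px[1],1.]); return o+d*(z-o[2])/d[2]
def blob(img,seed,win=14):
    """centroid of the patch around seed whose colour differs from the desk nearby (same hue as the seed)"""
    lab=cv2.cvtColor(img,cv2.COLOR_RGB2LAB).astype(float); u,v=seed
    c=np.median(lab[v-1:v+2,u-1:u+2].reshape(-1,3),0)
    m=np.zeros(img.shape[:2],np.uint8); m[v-win:v+win+1,u-win:u+win+1]=(np.linalg.norm((lab-c)[v-win:v+win+1,u-win:u+win+1]*[.5,1,1],axis=2)<18)
    n,l,s,ce=cv2.connectedComponentsWithStats(m); k=l[v,u]; return ce[k],s[k,4],s[k,:4]
E
python3 - <<'E'
from h import *; from rig import r
im={n:cv2.cvtColor(cv2.imread(f"pics/{n}0.png"),cv2.COLOR_BGR2RGB) for n in("scene","side")}
S={"A":[(207,173),(258,258),5],"B":[(185,187),(289,262),5],"C":[(232,213),(285,214),5],"silver":[(198,244),(331,215),5],"blue":[(235,246),(311,196),5],"weights":[(267,259),(308,171),22],"lid":[(122,187),(338,311),12]}
for k,(a,b,z) in S.items():
    for n,p in(("scene",a),("side",b)):
        c,ar,bx=blob(im[n],p,22 if k=="lid" else 13); print(k,n,c.round(1),ar,bx,ray(r.camera_info(n),c,z).round(1)[:2])
for n,ps in(("scene",[(312,174),(360,177),(359,230),(306,225)]),("side",[(188,163),(238,148),(257,172),(205,188)])):
    for p in ps: print(n,p,ray(r.camera_info(n),p,11).round(0)[:2])
    x,y=(290,160) if n=="scene" else (180,135)
    cv2.imwrite(f"pics/crop_{n}.png",cv2.cvtColor(cv2.resize(im[n][y:y+80,x:x+100],None,fx=6,fy=6,interpolation=cv2.INTER_NEAREST),cv2.COLOR_RGB2BGR))
a,b=[cv2.imread(f"pics/crop_{n}.png")[:, :] for n in("scene","side")]
cv2.imwrite("pics/tray0.png",cv2.resize(np.hstack([a,b]),(800,320)))
E
```

```text
A scene [206.2 173. ] 85 [201 169  12   9] [ 484.7 -127.5]
A side [257.1 257. ] 95 [252 252  12  12] [ 481.2 -127.2]
B scene [184.6 187.2] 96 [179 183  13  10] [ 546.4 -179.1]
B side [288.7 261. ] 110 [283 256  12  12] [ 542.6 -180.1]
C scene [231.4 212.6] 113 [225 208  13  11] [630.5 -33.8]
C side [284.2 214. ] 85 [279 210  12   9] [625.2 -34.8]
silver scene [197.2 243.3] 208 [189 236  18  15] [ 735.9 -106.3]
silver side [331.  214.6] 152 [324 209  15  12] [ 734.8 -105.5]
blue scene [234.4 245.9] 148 [228 240  14  13] [736.8 -12.2]
blue side [311.  195.5] 83 [305 192  13   8] [734.1 -12.6]
weights scene [267.1 256.5] 573 [254 246  27  27] [773.   71.6]
weights side [308.2 168.9] 354 [295 158  27  25] [786.3  75.8]
lid scene [121.7 185.9] 362 [109 177  27  19] [ 560.4 -357. ]
lid side [337.8 310.1] 761 [322 296  33  29] [ 554.9 -358.9]
scene (312, 174) [474. 182.]
scene (360, 177) [477. 319.]
scene (359, 230) [669. 298.]
scene (306, 225) [663. 164.]
side (188, 163) [487. 314.]
side (238, 148) [662. 299.]
side (257, 172) [652. 158.]
side (205, 188) [481. 176.]
```

View pics/tray0.png

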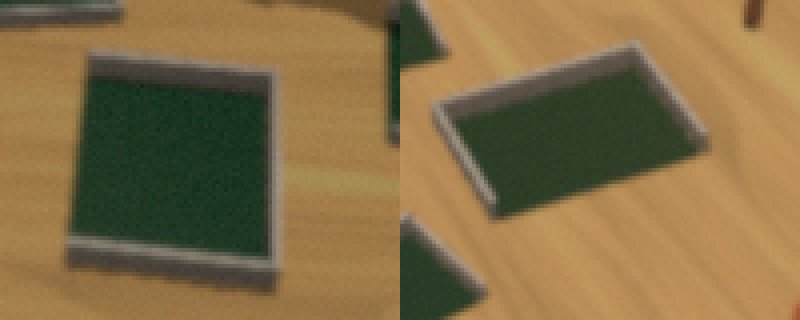

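The tray crop shows a wall along the near-robot side, the back and the far side. The mouth is open towards the coins. The outer top corners in the scene view are about (312.5,173), (360,177), (359.5,225.5) and (307,219.5).

```bash
python3 - <<'E'
from h import *; from rig import r
# outer top-corner model in tray frame: mouth/near-robot, back/near, back/far, mouth/far ; x into tray ~ +y world, so tray +y ~ -x world
mod=np.array([[-65,91],[71,91],[71,-91],[-65,-91]],float)
obs={"scene":[(312.5,173),(360,177),(359.5,225.5),(307,219.5)],"side":[(203.5,186),(188.5,161),(239.3,145.5),(257,169.5)]}
W=[]
for n in obs:
    w=np.array([ray(r.camera_info(n),p,22)[:2] for p in obs[n]]); print(n,w.round(0).tolist(),np.linalg.norm(np.roll(w,-1,0)-w,axis=1).round(0)); W.append(w)
w=np.mean(W,0); mc,wc=mod.mean(0),w.mean(0)
U,_,Vt=np.linalg.svd((w-wc).T@(mod-mc)); R=U@np.diag([1,np.linalg.det(U@Vt)])@Vt
t=wc-R@mc; print("tray",t.round(1),"yaw",np.arctan2(R[1,0],R[0,0]).round(3),"resid",(w-(mod@R.T+t)).round(1).tolist(),"mouth",(t+R@[-65,0]).round(1))
for k,p in dict(A=(483,-127.4),B=(544.5,-179.6),C=(628,-34.3),silver=(735,-106),blue=(735,-12.4),weights=(780,74),lid=(558,-358)).items(): print(k,(R.T@(np.array(p)-t)).round(1))
E
```

```text
scene [[481.0, 182.0], [488.0, 316.0], [663.0, 298.0], [653.0, 166.0]] [134. 176. 132. 173.]
side [[477.0, 175.0], [488.0, 309.0], [666.0, 295.0], [651.0, 157.0]] [134. 178. 139. 175.]
tray [570.7 234.2] yaw 1.482 resid [[4.6, 1.0], [2.0, -0.8], [-3.1, -0.3], [-3.4, 0.1]] mouth [565.  169.5]
A [-367.9   55.5]
B [-414.5  -10.4]
C [-262.4  -80.7]
silver [-324.4 -193.7]
blue [-231.2 -185.4]
weights [-141.1 -222.6]
lid [-591.   -39.6]
```

```bash
cat >> h.py <<'E'
from scipy.spatial.transform import Rotation as Ro
T=np.array([570.7,234.2]); TY=1.482
def goal(tx,ty,z,dyaw):
    """shift and turn, in the units of a row, from the measured pose to tray-frame (tx,ty), height z, tool x along tray x + dyaw"""
    from rig import r
    s=r.sense(); R=Ro.from_euler("xyz",s["tcp_rot"]); c,sn=np.cos(TY),np.sin(TY)
    p=np.array([*(T+[c*tx-sn*ty,sn*tx+c*ty]),z])
    G=Ro.from_euler("xyz",[np.pi,0,TY+dyaw])
    print("now",s["eef_pos"].round(1),s["tcp_rot"].round(3),"goal",p.round(1),"shift",(R.inv().apply(p-s["eef_pos"])/200).round(3),"turn",((R.inv()*G).as_rotvec()/np.pi).round(3),"F",s["contact_force"].round(1),"open",round(s["opening"],3),"t",s["clock"])
E
m='[[[-1,-0.7,0,0,0,0],[-1,-0.7,0,0,0,0],[-1,-0.7,0,0,0,0],[-1,-0.7,0,0,0,0],[-1,-0.7,0,0,0,0],[-1,-0.7,0,0,0,0],[-1,-0.7,0,0,0,0]]]'; : 
python3 -m inch '[[[-1,-0.7,0,0,0,0],[-1,-0.7,0,0,0,0],[-1,-0.7,0,0,0,0],[-1,-0.7,0,0,0,0],[-1,-0.7,0,0,0,0],[-1,-0.7,0,0,0,0],[-1,-0.7,0,0,0,0]]]' -0.44 40
python3 -m inch '[[[-1,-0.7,0,0,0,0],[-1,-0.7,0,0,0,0],[-1,-0.7,0,0,0,0],[-1,-0.7,0,0,0,0],[-1,-0.7,0,0,0,0],[-1,-0.7,0,0,0,0],[-1,-0.7,0,0,0,0]]]'
python3 -m inch '[[[-1,-0.7,0,0,0,0.3],[-1,-0.7,0,0,0,0.3],[-1,-0.7,0,0,0,0.3],[-1,-0.7,0,0,0,0.3],[-1,-0.7,0,0,0,0.3],[-1,-0.7,0,0,0,0.3],[-1,-0.7,0,0,0,0.3],[-1,-0.7,0,0,0,0.3]]]'
python3 -c "
from h import *; goal(-320,-88,60,.129)"
```

```text
clock: 0.68
eef_pos: [396.6, 340.3, 202.0]
tcp_rot: [-3.139, 0.001, 2.678]
contact_force: [1.1, -0.3, -0.9]
opening: 0.281
grasp_force: 0.0
clock: 1.27
eef_pos: [514.2, 126.5, 202.2]
tcp_rot: [-3.141, 0.002, 2.677]
contact_force: [0.7, 0.5, 0.2]
opening: 0.279
grasp_force: 0.0
clock: 1.93
eef_pos: [629.1, -84.9, 201.5]
tcp_rot: [-3.141, -0.0, 1.729]
contact_force: [-0.5, 0.8, -1.4]
opening: 0.282
grasp_force: 0.0
now [629.1 -84.9 201.5] [-3.141 -0.     1.729] goal [630.  -92.3  60. ] shift [-0.038 -0.001  0.707] turn [-0.    -0.     0.037] F [-0.5  0.8 -1.4] open 0.282 t 1.9333
```

```bash

python3 -m inch '[[[-0.04,0,0.2,0,0,0.037],[-0.04,0,0.4,0,0,0.037],[-0.04,0,0.6,0,0,0.037],[-0.04,0,0.7,0,0,0.037],[-0.04,0,0.8,0,0,0.037],[-0.04,0,0.85,0,0,0.037],[-0.04,0,0.85,0,0,0.037]]]'
python3 - <<'E'
from h import *; from rig import r
goal(-320,-88,10,.129)
cv2.imwrite("pics/w1.png",cv2.cvtColor(r.grab_frame("wrist"),cv2.COLOR_RGB2BGR))
E
```

```text
clock: 2.52
eef_pos: [628.1, -90.4, 29.7]
tcp_rot: [-3.137, -0.001, 1.622]
contact_force: [-0.1, 0.5, 0.2]
opening: 0.281
grasp_force: 0.0
now [628.1 -90.4  29.7] [-3.137e+00 -1.000e-03  1.622e+00] goal [630.  -92.3  10. ] shift [-0.011  0.009  0.098] turn [-0.001 -0.     0.004] F [-0.1  0.5  0.2] open 0.281 t 2.5167
```

View pics/w1.png

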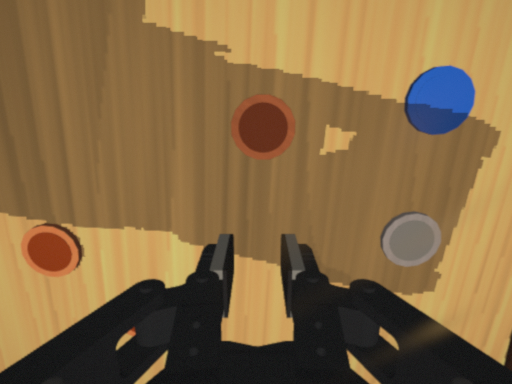

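The wrist view has coin C at (263,127), nearly centred ahead of the two fingers at about (225,270) and (290,270). Silver is at (411,239), blue at (440,100) and A at (52,250). I'll check these with the calibration and feel for the desk.

```bash
python3 - <<'E'
from h import *; from rig import r
ci=r.camera_info("wrist"); s=r.sense(); R=Ro.from_euler("xyz",s["tcp_rot"]).as_matrix(); M=ci["mount"]
RR=R@M[:3,:3]; o=R@M[:3,3]+s["eef_pos"]
for n,p in dict(C=(263,127),silver=(411,239),blue=(440,100),A=(52,250)).items():
    w=ray(ci,p,5,RR,o); print(n,w.round(1), (R.T@(w-s["eef_pos"])).round(1))
E
python3 -m inch '[[[0,0,0.04,0,0,0],[0,0,0.08,0,0,0],[0,0,0.1,0,0,0],[0,0,0.11,0,0,0],[0,0,0.12,0,0,0],[0,0,0.12,0,0,0]]]'
```

```text
C [630.5 -33.3   5. ] [57.1  4.3 26.5]
silver [ 738.8 -105.2    5. ] [-20.2 108.7  26.2]
blue [738.1 -11.5   5. ] [ 73.4 112.8  26.2]
A [ 485.3 -126.9    5. ] [ -28.9 -145.6   26.7]
clock: 3.07
eef_pos: [629.9, -91.1, 8.2]
tcp_rot: [-3.141, -0.0, 1.622]
contact_force: [-0.3, 0.8, 0.5]
opening: 0.277
grasp_force: 0.0
```

```bash

python3 -m inch '[[[0,0,0.008,0,0,0],[0,0,0.016,0,0,0],[0,0,0.016,0,0,0],[0,0,0.016,0,0,0]]]'
python3 -m inch '[[[0,0,0.008,0,0,0],[0,0,0.008,0,0,0],[0,0,0.008,0,0,0]]]'
python3 -m inch '[[[0,0,0.008,0,0,0],[0,0,0.008,0,0,0],[0,0,0.008,0,0,0]]]'
```

```text
clock: 3.4
eef_pos: [629.9, -91.1, 5.1]
tcp_rot: [-3.142, 0.0, 1.622]
contact_force: [0.6, 0.2, 0.7]
opening: 0.279
grasp_force: 0.0
clock: 3.65
eef_pos: [629.8, -91.1, 3.4]
tcp_rot: [-3.141, -0.0, 1.622]
contact_force: [-0.8, -0.2, -0.3]
opening: 0.28
grasp_force: 0.0
clock: 3.9
eef_pos: [629.8, -91.1, 1.8]
tcp_rot: [-3.141, -0.0, 1.622]
contact_force: [0.2, 0.5, 0.5]
opening: 0.28
grasp_force: 0.0
```

```bash

python3 -m inch '[[[0,0,0.008,0,0,0],[0,0,0.008,0,0,0],[0,0,0.008,0,0,0]]]'
python3 -m inch '[[[0,0,0.008,0,0,0],[0,0,0.008,0,0,0],[0,0,0.008,0,0,0]]]'
```

```text
clock: 4.15
eef_pos: [629.8, -91.1, 0.2]
tcp_rot: [-3.141, -0.0, 1.622]
contact_force: [0.7, 0.0, -0.2]
opening: 0.285
grasp_force: 0.0
clock: 4.4
eef_pos: [629.8, -91.1, -1.4]
tcp_rot: [-3.141, -0.0, 1.622]
contact_force: [0.7, 0.6, -0.5]
opening: 0.276
grasp_force: 0.0
```

```bash

python3 -m inch '[[[0,0,0.006,0,0,0],[0,0,0.006,0,0,0],[0,0,0.006,0,0,0]]]'
python3 -c "
from h import *; goal(10,-42,-2.6,.129)"
```

```text
clock: 4.65
eef_pos: [629.8, -91.1, -2.6]
tcp_rot: [-3.141, -0.0, 1.622]
contact_force: [-0.9, 0.1, 0.3]
opening: 0.282
grasp_force: 0.0
now [629.8 -91.1  -2.6] [-3.141 -0.     1.622] goal [613.4 240.4  -2.6] shift [1.659 0.003 0.   ] turn [-0.    -0.     0.004] F [-0.9  0.1  0.3] open 0.282 t 4.65
```

```bash

python3 -m inch '[[[0.08,0,0,0,0,0],[0.14,0,0,0,0,0],[0.19,0,0,0,0,0],[0.25,0,0,0,0,0],[0.32,0,0,0,0,0],[0.4,0,0,0,0,0],[0.45,0,0,0,0,0],[0.45,0,0,0,0,0]]]'
python3 - <<'E'
from h import *; from rig import r
goal(10,-42,-2.6,.129)
cv2.imwrite("pics/w2.png",cv2.cvtColor(r.grab_frame("wrist"),cv2.COLOR_RGB2BGR))
E
```

```text
clock: 5.32
eef_pos: [625.1, 1.4, -2.5]
tcp_rot: [-3.141, -0.0, 1.624]
contact_force: [-0.3, 1.2, 0.4]
opening: 0.28
grasp_force: 0.0
now [625.1   1.4  -2.5] [-3.141 -0.     1.624] goal [613.4 240.4  -2.6] shift [1.197e+00 6.000e-03 1.000e-03] turn [-0.    -0.     0.004] F [-0.3  1.2  0.4] open 0.28 t 5.3167
```

View pics/w2.png

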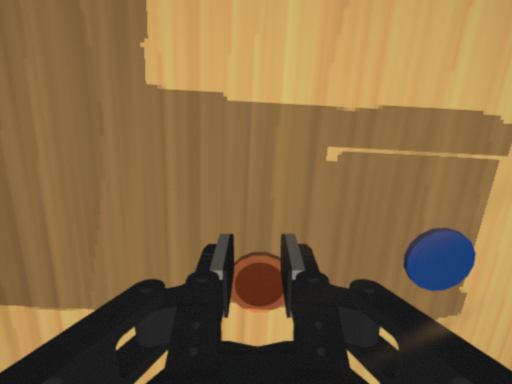

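Coin C now shows at (259,282), between the fingers. I'll work out whether it moved.

```bash
python3 - <<'E'
from h import *; from rig import r
ci=r.camera_info("wrist"); s=r.sense(); R=Ro.from_euler("xyz",s["tcp_rot"]).as_matrix(); M=ci["mount"]
RR=R@M[:3,:3]; o=R@M[:3,3]+s["eef_pos"]
for n,p in dict(C=(259,282),blue=(440,260)).items():
    w=ray(ci,p,5,RR,o); print(n,w.round(1), (R.T@(w-s["eef_pos"])).round(1))
P=lambda q:ci["K"]@np.linalg.solve(M,[*q,1])[:3]
for q in [(11,12,0),(-11,12,0),(11,12,-10),(11,12,-20)]:
    v=P(q); print(q,(v/v[2])[:2].round(0))
E
```

```text
C [628.6 -32.4   5. ] [-32.7   1.6  -7.5]
blue [735.4 -11.7   5. ] [-17.7 109.4  -7.5]
(11, 12, 0) [277. 210.]
(-11, 12, 0) [276. 244.]
(11, 12, -10) [278. 217.]
(11, 12, -20) [279. 224.]
```

The coin has not moved: the tips passed over it, so at this opening they stand well back of the TCP. I'll back up and go lower until the desk is felt.

```bash

python3 -m inch '[[[-0.15,0,-0.03,0,0,0],[-0.3,0,-0.03,0,0,0],[-0.46,0,-0.03,0,0,0],[-0.46,0,0,0,0,0],[-0.46,0,0,0,0,0]]]'
python3 -m inch '[[[0,0,0.01,0,0,0],[0,0,0.01,0,0,0],[0,0,0.01,0,0,0]]]'
python3 -m inch '[[[0,0,0.008,0,0,0],[0,0,0.008,0,0,0],[0,0,0.008,0,0,0]]]'
python3 -m inch '[[[0,0,0.008,0,0,0],[0,0,0.008,0,0,0],[0,0,0.008,0,0,0]]]'
```

```text
clock: 5.78
eef_pos: [629.5, -95.1, -3.2]
tcp_rot: [-3.141, 0.0, 1.619]
contact_force: [-0.8, 0.9, 0.1]
opening: 0.279
grasp_force: 0.0
clock: 6.03
eef_pos: [629.8, -92.2, -4.7]
tcp_rot: [-3.141, -0.0, 1.623]
contact_force: [0.4, -0.8, -0.7]
opening: 0.281
grasp_force: 0.0
clock: 6.28
eef_pos: [630.0, -92.5, -6.1]
tcp_rot: [-3.142, 0.0, 1.623]
contact_force: [-0.0, 0.8, -0.2]
opening: 0.282
grasp_force: 0.0
clock: 6.53
eef_pos: [629.9, -93.0, -7.8]
tcp_rot: [-3.141, -0.0, 1.622]
contact_force: [-0.4, -0.4, -0.7]
opening: 0.277
grasp_force: 0.0
```

```bash

python3 -m inch '[[[0,0,0.006,0,0,0],[0,0,0.006,0,0,0],[0,0,0.006,0,0,0]]]'
python3 -m inch '[[[0,0,0.006,0,0,0],[0,0,0.006,0,0,0],[0,0,0.006,0,0,0]]]'
```

```text
clock: 6.78
eef_pos: [629.9, -93.1, -9.0]
tcp_rot: [-3.141, -0.0, 1.622]
contact_force: [-0.2, -0.4, 0.2]
opening: 0.278
grasp_force: 0.0
clock: 7.03
eef_pos: [629.9, -93.1, -10.2]
tcp_rot: [-3.141, -0.0, 1.622]
contact_force: [0.0, -0.6, -0.2]
opening: 0.278
grasp_force: 0.0
```

```bash

python3 -m inch '[[[0,0,0.006,0,0,0],[0,0,0.006,0,0,0],[0,0,0.006,0,0,0]]]'
python3 -m inch '[[[0,0,0.006,0,0,0],[0,0,0.006,0,0,0],[0,0,0.006,0,0,0]]]'
python3 -c "
from rig import r; import cv2
im=r.grab_frame('side'); cv2.imwrite('pics/s1.png',cv2.cvtColor(cv2.resize(im[120:320,180:430],None,fx=3,fy=3),cv2.COLOR_RGB2BGR))"
```

```text
clock: 7.28
eef_pos: [629.9, -93.0, -11.4]
tcp_rot: [-3.141, -0.0, 1.622]
contact_force: [0.5, 0.1, 0.7]
opening: 0.278
grasp_force: 0.0
clock: 7.53
eef_pos: [629.9, -93.1, -12.6]
tcp_rot: [-3.141, -0.0, 1.622]
contact_force: [-0.3, 0.6, 0.3]
opening: 0.281
grasp_force: 0.0
```

View pics/s1.png

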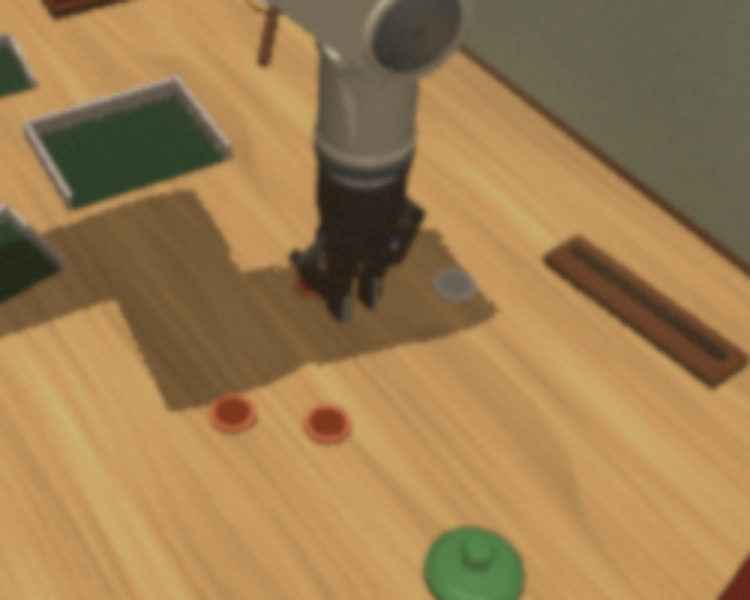

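Side crop: the fingertips are at crop (342,318) and (371,305), i.e. full-image (294,226) and (304,222). Coin C is behind them, untouched. Next I'll project the TCP to read the tip height.

```bash
python3 - <<'E'
from h import *; from rig import r
for n in ("side","scene"):
    ci=r.camera_info(n)
    for z in (-12.6,0,5,10,20): print(n,z,cv2.projectPoints(np.array([[614.,-93,z],[646,-93,z],[614,-105,z],[646,-105,z]]),ci["rvec"],ci["tvec"],ci["K"],None)[0].reshape(-1,2).round(0).tolist())
im=r.grab_frame("scene"); cv2.imwrite('pics/sc1.png',cv2.cvtColor(cv2.resize(im[120:270,150:300],None,fx=4,fy=4,interpolation=cv2.INTER_CUBIC),cv2.COLOR_RGB2BGR))
E
```

```text
side -12.6 [[292.0, 233.0], [302.0, 228.0], [295.0, 236.0], [305.0, 231.0]]
side 0 [[293.0, 230.0], [302.0, 225.0], [295.0, 233.0], [305.0, 228.0]]
side 5 [[293.0, 228.0], [302.0, 224.0], [295.0, 231.0], [305.0, 227.0]]
side 10 [[293.0, 227.0], [302.0, 223.0], [295.0, 230.0], [305.0, 225.0]]
side 20 [[293.0, 225.0], [303.0, 220.0], [295.0, 227.0], [305.0, 223.0]]
scene -12.6 [[211.0, 211.0], [209.0, 220.0], [207.0, 211.0], [205.0, 220.0]]
scene 0 [[211.0, 208.0], [209.0, 217.0], [206.0, 208.0], [204.0, 217.0]]
scene 5 [[211.0, 207.0], [209.0, 216.0], [206.0, 207.0], [204.0, 216.0]]
scene 10 [[210.0, 206.0], [208.0, 215.0], [206.0, 205.0], [204.0, 214.0]]
scene 20 [[210.0, 203.0], [208.0, 212.0], [206.0, 203.0], [203.0, 212.0]]
```

View pics/sc1.png

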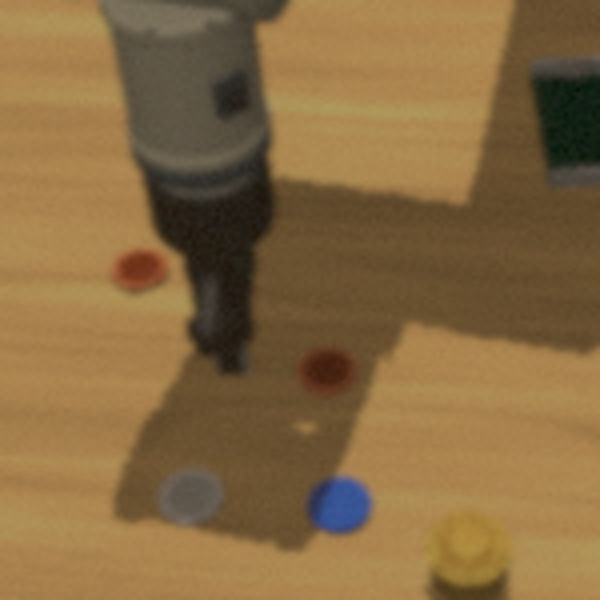

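The scene crop puts the tip at (208,213.5), which matches about 10–15 mm above the desk. So the tips really are well behind the reported TCP, and I'll keep descending while watching the force.

```bash

python3 -m inch '[[[0,0,0.01,0,0,0],[0,0,0.015,0,0,0],[0,0,0.015,0,0,0]]]'
python3 -m inch '[[[0,0,0.008,0,0,0],[0,0,0.008,0,0,0],[0,0,0.008,0,0,0]]]'
```

```text
clock: 7.88
eef_pos: [629.7, -93.0, -15.9]
tcp_rot: [-3.141, -0.0, 1.622]
contact_force: [-0.7, 0.8, 0.1]
opening: 0.285
grasp_force: 0.0
clock: 8.13
eef_pos: [629.9, -93.1, -17.2]
tcp_rot: [-3.141, -0.0, 1.622]
contact_force: [0.5, -0.7, -0.2]
opening: 0.277
grasp_force: 0.0
```

```bash

python3 -m inch '[[[0,0,0.008,0,0,0],[0,0,0.008,0,0,0],[0,0,0.008,0,0,0]]]'
python3 -m inch '[[[0,0,0.008,0,0,0],[0,0,0.008,0,0,0],[0,0,0.008,0,0,0]]]'
python3 -m inch '[[[0,0,0.008,0,0,0],[0,0,0.008,0,0,0],[0,0,0.008,0,0,0]]]'
```

```text
clock: 8.38
eef_pos: [629.9, -93.1, -18.8]
tcp_rot: [-3.141, -0.0, 1.622]
contact_force: [0.7, -0.9, 0.0]
opening: 0.279
grasp_force: 0.0
clock: 8.63
eef_pos: [629.9, -93.1, -20.4]
tcp_rot: [-3.141, -0.0, 1.622]
contact_force: [0.3, 0.2, 0.3]
opening: 0.277
grasp_force: 0.0
clock: 8.88
eef_pos: [629.9, -93.1, -22.0]
tcp_rot: [-3.141, -0.0, 1.622]
contact_force: [-0.1, 0.4, 0.1]
opening: 0.281
grasp_force: 0.0
```

```bash

python3 -m inch '[[[0,0,0.008,0,0,0],[0,0,0.008,0,0,0],[0,0,0.008,0,0,0]]]'
python3 -m inch '[[[0,0,0.006,0,0,0],[0,0,0.006,0,0,0],[0,0,0.006,0,0,0]]]'
python3 -m inch '[[[0,0,0.006,0,0,0],[0,0,0.006,0,0,0],[0,0,0.006,0,0,0]]]'
```

```text
clock: 9.13
eef_pos: [629.9, -93.0, -23.6]
tcp_rot: [-3.141, -0.0, 1.622]
contact_force: [0.0, -0.1, -0.5]
opening: 0.28
grasp_force: 0.0
clock: 9.38
eef_pos: [629.9, -93.1, -24.8]
tcp_rot: [-3.141, 0.0, 1.622]
contact_force: [0.2, 0.8, 0.2]
opening: 0.278
grasp_force: 0.0
clock: 9.63
eef_pos: [630.0, -93.0, -26.0]
tcp_rot: [-3.141, -0.0, 1.622]
contact_force: [-0.3, 0.0, -0.2]
opening: 0.277
grasp_force: 0.0
```

```bash

python3 -m inch '[[[0,0,0.007,0,0,0],[0,0,0.007,0,0,0],[0,0,0.007,0,0,0]]]' | grep -E "eef|contact"
python3 -m inch '[[[0,0,0.007,0,0,0],[0,0,0.007,0,0,0],[0,0,0.007,0,0,0]]]' | grep -E "eef|contact"
python3 -m inch '[[[0,0,0.007,0,0,0],[0,0,0.007,0,0,0],[0,0,0.007,0,0,0]]]' | grep -E "eef|contact"
```

```text
eef_pos: [629.9, -93.1, -27.4]
contact_force: [-0.2, 0.9, -0.1]
eef_pos: [630.0, -93.1, -28.8]
contact_force: [0.4, -0.2, 0.2]
eef_pos: [630.1, -93.1, -29.0]
contact_force: [-3.4, 1.5, 12.2]
```

Contact at reported z = -29 (12 N), so the tips lie 29 mm behind the TCP. I'll raise about 2 mm and push.

```bash

python3 -m inch '[[[0,0,-0.016,0,0,0],[0,0,-0.016,0,0,0],[0,0,-0.016,0,0,0]]]'
python3 -m inch '[[[0.08,0,0,0,0,0],[0.14,0,0,0,0,0],[0.19,0,0,0,0,0],[0.25,0,0,0,0,0],[0.32,0,0,0,0,0],[0.4,0,0,0,0,0],[0.45,0,0,0,0,0],[0.45,0,0,0,0,0]]]'
cat >> h.py <<'E'
def coins(pic=None):
    """copper coins in the scene and side pictures, in tray coordinates"""
    from rig import r
    c,s=np.cos(TY),np.sin(TY)
    for n in("scene","side"):
        im=r.grab_frame(n); h=cv2.cvtColor(im,cv2.COLOR_RGB2HSV).astype(int)
        m=(((h[...,0]<9)|(h[...,0]>172))&(h[...,1]>130)&(h[...,2]>40)).astype(np.uint8)
        k,l,st,ce=cv2.connectedComponentsWithStats(m)
        for i in range(1,k):
            if 15<st[i,4]<400:
                w=ray(r.camera_info(n),ce[i],5)[:2]
                if 400<w[0]<720 and -250<w[1]<310: d=w-T; print(n,ce[i].round(),st[i,4],"tray",round(c*d[0]+s*d[1]),round(-s*d[0]+c*d[1]))
E
python3 -c "
from h import *; coins(); goal(10,-42,-27,.129)"
```

```text
clock: 10.63
eef_pos: [630.2, -93.1, -26.8]
tcp_rot: [3.141, 0.0, 1.622]
contact_force: [-0.0, -0.8, -0.8]
opening: 0.28
grasp_force: 0.0
clock: 11.3
eef_pos: [625.2, -0.7, -26.9]
tcp_rot: [-3.141, -0.0, 1.624]
contact_force: [0.5, 0.1, -0.2]
opening: 0.281
grasp_force: 0.0
side [257. 257.] 52 tray -367 58
side [288. 261.] 44 tray -414 -9
now [625.4  -2.6 -26.9] [3.142 0.    1.624] goal [613.4 240.4 -27. ] shift [1.217 0.004 0.   ] turn [0.    0.    0.004] F [-0.  -0.1 -0.5] open 0.278 t 11.4
```

```bash
python3 - <<'E'
from h import *; from rig import r
for f,ps in(("scene0",[(207,173),(232,213),(202,171)]),("side0",[(285,214),(289,262)]),("w2",[(259,282),(259,258)]),("w1",[(263,127),(52,250)])):
    h=cv2.cvtColor(cv2.imread(f"pics/{f}.png"),cv2.COLOR_BGR2HSV); print(f,[h[p[1],p[0]].tolist() for p in ps])
im=r.grab_frame("wrist"); cv2.imwrite("pics/w3.png",im[...,::-1]); h=cv2.cvtColor(im,cv2.COLOR_RGB2HSV).astype(int)
m=(((h[...,0]<11)|(h[...,0]>170))&(h[...,1]>110)&(h[...,2]>40)).astype(np.uint8)
k,l,st,ce=cv2.connectedComponentsWithStats(m); print([(st[i].tolist(),ce[i].round()) for i in range(1,k) if st[i,4]>100])
E
```

```text
scene0 [[8, 194, 109], [8, 182, 115], [10, 177, 130]]
side0 [[9, 192, 121], [8, 187, 120]]
w2 [[9, 196, 95], [10, 168, 153]]
w1 [[8, 180, 102], [9, 206, 141]]
[([215, 152, 84, 81, 5228], array([256., 192.]))]
```

Coin C rides in the cradle, centred at (256,192) in the wrist picture. I'll continue into the tray.

```bash
sed -i 's/<9)|/<12)|/' h.py
python3 -m inch '[[[0.05,0,0,0,0,0],[0.12,0,0,0,0,0],[0.2,0,0,0,0,0],[0.28,0,0,0,0,0],[0.36,0,0,0,0,0],[0.44,0,0,0,0,0],[0.52,0,0,0,0,0],[0.6,0,0,0,0,0]]]'
python3 -m inch '[[[0.08,0,0,0,0,0],[0.16,0,0,0,0,0],[0.24,0,0,0,0,0],[0.32,0,0,0,0,0],[0.4,0,0,0,0,0],[0.48,0,0,0,0,0],[0.54,0,0,0,0,0],[0.58,0,0,0,0,0]]]'
python3 -m inch '[[[0.02,0,0,0,0,0],[0.02,0,0,0,0,0],[0.02,0,0,0,0,0]]]'
python3 - <<'E'
from h import *; from rig import r
cv2.imwrite("pics/w4.png",r.grab_frame("wrist")[...,::-1]); coins(); goal(10,-42,-27,.129)
E
```

```text
clock: 12.12
eef_pos: [619.0, 118.1, -26.9]
tcp_rot: [-3.142, -0.0, 1.622]
contact_force: [-0.2, 0.5, 0.0]
opening: 0.278
grasp_force: 0.2
clock: 12.78
eef_pos: [613.2, 234.4, -26.9]
tcp_rot: [3.141, -0.0, 1.623]
contact_force: [0.2, -0.5, -0.1]
opening: 0.278
grasp_force: 0.3
clock: 13.03
eef_pos: [613.0, 236.3, -27.0]
tcp_rot: [-3.141, 0.0, 1.622]
contact_force: [-0.9, -1.0, 0.6]
opening: 0.279
grasp_force: 0.0
scene [206. 173.] 74 tray -368 55
scene [184. 187.] 81 tray -415 -11
scene [345. 215.] 88 tray 38 -43
side [233. 160.] 19 tray 29 -50
side [257. 257.] 141 tray -369 58
side [289. 261.] 142 tray -414 -9
now [613.1 235.8 -27. ] [-3.141  0.     1.621] goal [613.4 240.4 -27. ] shift [0.023 0.003 0.   ] turn [-0.     0.     0.003] F [-0.7  0.6 -0.4] open 0.279 t 13.1833
```

View pics/w4.png

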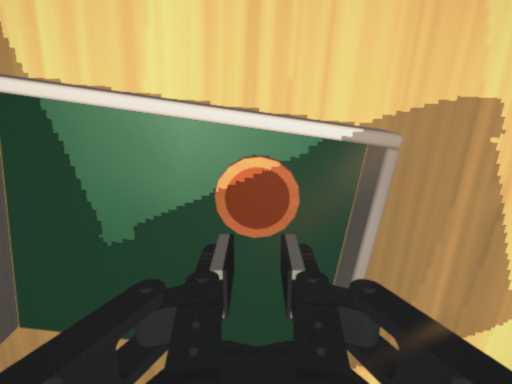

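Coin C lies well inside the tray at (257,197) in the wrist view, tray coordinates (38,-43). Now back off, up, and over to coin A.

```bash

python3 -m inch '[[[-0.1,0,0,0,0,0],[-0.2,0,-0.1,0,0,0],[-0.4,0,-0.25,0,0,0],[-0.6,0,-0.3,0,0,0],[-0.8,0,-0.3,0,0,0],[-1,0,-0.3,0,0,0],[-1,0,-0.3,0,0,0]]]'
python3 -c "
from h import *; goal(-427,57.5,33,-.036)"
```

```text
clock: 13.77
eef_pos: [623.6, 30.2, 33.8]
tcp_rot: [3.141, 0.002, 1.618]
contact_force: [-0.6, 0.2, 0.7]
opening: 0.282
grasp_force: 0.0
now [623.6  30.2  33.8] [3.141e+00 2.000e-03 1.618e+00] goal [ 475.6 -186.    33. ] shift [-1.045 -0.79   0.005] turn [0.    0.    0.055] F [-0.6  0.2  0.7] open 0.282 t 13.7667
```

```bash

python3 -m inch '[[[-0.16,-0.12,0,0,0,0.055],[-0.32,-0.24,0,0,0,0.055],[-0.48,-0.36,0,0,0,0.055],[-0.64,-0.48,0,0,0,0.055],[-0.8,-0.6,0,0,0,0.055],[-0.95,-0.72,0,0,0,0.055],[-1,-0.79,0,0,0,0.055],[-1,-0.79,0,0,0,0.055]]]'
python3 -c "
from h import *; goal(-427,57.5,-27,-.036)"
```

```text
clock: 14.43
eef_pos: [472.5, -173.1, 32.9]
tcp_rot: [-3.139, -0.0, 1.445]
contact_force: [0.4, 0.7, -0.2]
opening: 0.276
grasp_force: 0.0
now [ 472.5 -173.1   32.9] [-3.139 -0.     1.445] goal [ 475.6 -186.   -27. ] shift [-0.062  0.024  0.299] turn [-0.001 -0.    -0.   ] F [ 0.4  0.7 -0.2] open 0.276 t 14.4333
```

```bash

python3 -m inch '[[[-0.062,0.024,0.05,0,0,0],[-0.062,0.024,0.14,0,0,0],[-0.062,0.024,0.22,0,0,0],[-0.062,0.024,0.27,0,0,0],[-0.062,0.024,0.28,0,0,0],[-0.062,0.024,0.28,0,0,0]]]'
python3 -c "
from h import *; goal(12,43,-27,-.036); goal(-427,57.5,-27,-.036)"
```

```text
clock: 14.93
eef_pos: [478.9, -183.4, -23.5]
tcp_rot: [-3.14, -0.0, 1.45]
contact_force: [0.0, -0.4, 0.2]
opening: 0.278
grasp_force: 0.0
now [ 478.9 -183.4  -23.5] [-3.14 -0.    1.45] goal [528.9 250.  -27. ] shift [ 2.181 -0.013  0.019] turn [-0.    -0.     0.001] F [ 0.  -0.4  0.2] open 0.278 t 14.9333
now [ 478.9 -183.4  -23.5] [-3.14 -0.    1.45] goal [ 475.6 -186.   -27. ] shift [-0.015 -0.015  0.018] turn [-0.    -0.     0.001] F [ 0.  -0.4  0.2] open 0.278 t 14.9333
```

```bash

python3 -m inch '[[[0,-0.013,0.017,0,0,0],[0.05,-0.013,0.017,0,0,0],[0.1,-0.013,0.017,0,0,0],[0.15,-0.013,0.017,0,0,0],[0.2,-0.013,0.017,0,0,0],[0.26,-0.013,0.017,0,0,0],[0.33,-0.013,0.017,0,0,0],[0.4,-0.013,0.017,0,0,0]]]'
python3 -c "
from h import *; coins(); goal(12,43,-27,-.036)"
```

```text
clock: 15.6
eef_pos: [486.5, -102.8, -26.1]
tcp_rot: [3.141, 0.0, 1.45]
contact_force: [-0.5, -0.3, 0.7]
opening: 0.278
grasp_force: 0.5
scene [222. 175.] 78 tray -320 53
scene [185. 187.] 87 tray -414 -11
scene [343. 214.] 135 tray 33 -39
side [226. 162.] 27 tray 29 -25
side [253. 243.] 55 tray -320 46
side [288. 261.] 147 tray -414 -8
now [ 486.4 -102.   -26.2] [-3.142 -0.     1.451] goal [528.9 250.  -27. ] shift [1.773 0.002 0.005] turn [-0.    -0.     0.002] F [ 0.2 -0.2  0.7] open 0.278 t 15.7
```

```bash

python3 -m inch '[[[0.07,0,0.003,0,0,0],[0.15,0,0.003,0,0,0],[0.23,0,0.003,0,0,0],[0.31,0,0.003,0,0,0],[0.39,0,0.003,0,0,0],[0.47,0,0.003,0,0,0],[0.55,0,0.003,0,0,0],[0.63,0,0.003,0,0,0]]]'
python3 -m inch '[[[0.08,0,0,0,0,0],[0.16,0,0,0,0,0],[0.24,0,0,0,0,0],[0.32,0,0,0,0,0],[0.4,0,0,0,0,0],[0.48,0,0,0,0,0],[0.56,0,0,0,0,0],[0.64,0,0,0,0,0]]]'
python3 -c "
from h import *; coins(); goal(12,43,-27,-.036)"
```

```text
clock: 16.37
eef_pos: [501.7, 21.6, -26.7]
tcp_rot: [3.141, 0.0, 1.45]
contact_force: [-0.1, -0.9, 1.4]
opening: 0.279
grasp_force: 1.1
clock: 17.03
eef_pos: [517.0, 148.7, -26.7]
tcp_rot: [3.141, 0.0, 1.45]
contact_force: [0.5, -1.9, 2.0]
opening: 0.279
grasp_force: 1.2
scene [185. 187.] 85 tray -414 -11
scene [309. 187.] 101 tray -66 44
scene [343. 214.] 131 tray 33 -39
side [219. 185.] 49 tray -64 39
side [289. 261.] 145 tray -415 -9
now [517.6 149.8 -26.7] [ 3.140e+00 -1.000e-03  1.451e+00] goal [528.9 250.  -27. ] shift [ 0.504 -0.004  0.002] turn [ 0.    -0.     0.002] F [-0.2 -0.5 -0.3] open 0.274 t 17.1333
```

```bash

python3 -m inch '[[[0.07,0,0,0,0,0],[0.15,0,0,0,0,0],[0.23,0,0,0,0,0],[0.31,0,0,0,0,0],[0.38,0,0,0,0,0],[0.44,0,0,0,0,0],[0.49,0,0,0,0,0],[0.49,0,0,0,0,0]]]'
python3 -m inch '[[[-0.1,0,0,0,0,0],[-0.2,0,-0.1,0,0,0],[-0.4,0,-0.25,0,0,0],[-0.6,0,-0.3,0,0,0],[-0.8,0,-0.3,0,0,0],[-1,0,-0.3,0,0,0],[-1,0,-0.3,0,0,0]]]'
python3 -c "
from h import *; coins(); goal(-474,-11,33,.025)"
```

```text
clock: 17.8
eef_pos: [529.4, 246.9, -26.8]
tcp_rot: [3.141, -0.001, 1.45]
contact_force: [0.3, -0.1, 0.1]
opening: 0.278
grasp_force: 0.0
clock: 18.38
eef_pos: [502.8, 41.2, 33.3]
tcp_rot: [-3.141, 0.001, 1.446]
contact_force: [-0.6, 0.1, -0.2]
opening: 0.281
grasp_force: 0.0
scene [184. 187.] 84 tray -415 -11
scene [345. 192.] 118 tray 36 40
scene [343. 214.] 136 tray 33 -39
side [206. 167.] 81 tray 36 43
side [289. 261.] 140 tray -415 -8
now [504.1  44.7  33.2] [-3.141  0.     1.445] goal [ 539.6 -238.9   33. ] shift [-1.384e+00  3.530e-01  1.000e-03] turn [-0.    0.   -0.02] F [ 0.6 -0.1  0.4] open 0.279 t 18.4833
```

```bash

python3 -m inch '[[[-0.18,0.06,0,0,0,-0.02],[-0.36,0.12,0,0,0,-0.02],[-0.54,0.18,0,0,0,-0.02],[-0.72,0.25,0,0,0,-0.02],[-0.9,0.35,0,0,0,-0.02],[-1,0.35,0,0,0,-0.02],[-1,0.35,0,0,0,-0.02]]]'
python3 -m inch '[[[-0.15,0,0,0,0,0],[-0.3,0,0,0,0,0],[-0.38,0,0,0,0,0],[-0.38,0,0,0,0,0]]]'
python3 -c "
from h import *; goal(-474,-11,-27,.025)"
```

```text
clock: 19.07
eef_pos: [551.2, -163.1, 33.0]
tcp_rot: [3.14, 0.001, 1.51]
contact_force: [-0.0, 0.4, 0.2]
opening: 0.275
grasp_force: 0.0
clock: 19.4
eef_pos: [545.9, -237.3, 32.9]
tcp_rot: [3.141, 0.0, 1.511]
contact_force: [1.0, -0.2, 0.9]
opening: 0.278
grasp_force: 0.0
now [ 545.9 -237.3   32.9] [3.141 0.    1.511] goal [ 539.6 -238.9  -27. ] shift [-0.01  -0.031  0.3  ] turn [0.    0.    0.001] F [ 1.  -0.2  0.9] open 0.278 t 19.4
```

```bash

python3 -m inch '[[[0,-0.03,0.05,0,0,0],[0,-0.03,0.14,0,0,0],[0,-0.03,0.22,0,0,0],[0,-0.03,0.27,0,0,0],[0,-0.03,0.295,0,0,0],[0,-0.03,0.295,0,0,0],[0,-0.03,0.295,0,0,0]]]'
python3 -m inch '[[[0.05,0,0,0,0,0],[0.1,0,0,0,0,0],[0.15,0,0,0,0,0],[0.2,0,0,0,0,0],[0.26,0,0,0,0,0],[0.33,0,0,0,0,0],[0.4,0,0,0,0,0]]]'
python3 -c "
from h import *; coins(); goal(-24,0,-27,.025)"
```

```text
clock: 19.98
eef_pos: [539.5, -235.1, -26.0]
tcp_rot: [-3.141, -0.0, 1.513]
contact_force: [0.6, 0.2, 0.9]
opening: 0.28
grasp_force: 0.0
clock: 20.57
eef_pos: [544.3, -154.6, -25.7]
tcp_rot: [3.141, 0.0, 1.512]
contact_force: [0.9, -1.4, 2.8]
opening: 0.276
grasp_force: 0.8
scene [201. 188.] 83 tray -367 -8
scene [345. 192.] 115 tray 35 40
scene [343. 214.] 133 tray 33 -39
side [229. 160.] 78 tray 32 -36
side [206. 167.] 81 tray 36 43
side [283. 247.] 32 tray -369 -17
now [ 544.1 -153.6  -25.9] [-3.141 -0.     1.514] goal [568.6 210.3 -27. ] shift [1.824 0.019 0.006] turn [-0.    -0.     0.002] F [-0.7 -0.5 -0.2] open 0.283 t 20.6667
```

```bash

python3 -m inch '[[[0.07,0.002,0.004,0,0,0],[0.15,0.004,0.004,0,0,0],[0.23,0.006,0.004,0,0,0],[0.31,0.008,0.004,0,0,0],[0.39,0.01,0.004,0,0,0],[0.47,0.012,0.004,0,0,0],[0.55,0.014,0.004,0,0,0],[0.63,0.015,0.004,0,0,0]]]'
python3 -m inch '[[[0.08,0,0,0,0,0],[0.16,0,0,0,0,0],[0.24,0,0,0,0,0],[0.32,0,0,0,0,0],[0.4,0,0,0,0,0],[0.48,0,0,0,0,0],[0.56,0,0,0,0,0],[0.64,0,0,0,0,0]]]'
python3 -c "
from h import *; coins(); goal(-24,0,-27,.025)"
```

```text
clock: 21.33
eef_pos: [554.8, -29.6, -26.5]
tcp_rot: [3.141, 0.0, 1.512]
contact_force: [-0.5, -2.2, 3.2]
opening: 0.277
grasp_force: 1.6
clock: 22.0
eef_pos: [562.1, 98.2, -26.6]
tcp_rot: [3.141, 0.0, 1.512]
contact_force: [-0.3, -2.5, 3.4]
opening: 0.282
grasp_force: 1.8
scene [345. 192.] 119 tray 35 40
scene [290. 197.] 100 tray -113 -4
scene [343. 214.] 134 tray 33 -39
side [206. 167.] 82 tray 35 43
side [240. 189.] 34 tray -112 -10
now [562.2  99.3 -26.6] [ 3.141 -0.     1.514] goal [568.6 210.3 -27. ] shift [0.556 0.    0.002] turn [ 0.    -0.     0.002] F [-0.3  0.5 -0.5] open 0.28 t 22.1
```

```bash

python3 -m inch '[[[0.07,0,0,0,0,0],[0.15,0,0,0,0,0],[0.23,0,0,0,0,0],[0.31,0,0,0,0,0],[0.39,0,0,0,0,0],[0.46,0,0,0,0,0],[0.52,0,0,0,0,0],[0.54,0,0,0,0,0]]]'
python3 -m inch '[[[-0.1,0,0,0,0,0],[-0.2,0,-0.1,0,0,0],[-0.4,0,-0.25,0,0,0],[-0.6,0,-0.4,0,0,0],[-0.8,0,-0.5,0,0,0],[-1,0,-0.6,0,0,0],[-1,0,-0.6,0,0,0],[-1,0,-0.6,0,0,0]]]'
python3 - <<'E'
from h import *; from rig import r
coins(); im=r.grab_frame("scene"); cv2.imwrite("pics/end.png",cv2.resize(im[130:280,90:390],None,fx=2.6,fy=2.6,interpolation=cv2.INTER_CUBIC)[...,::-1])
for k,p in dict(silver=(198,244),lid=(122,187),weights=(267,259)).items(): print(k,blob(im,p,22 if k=="lid" else 13)[0].round(1))
E
```

```text
clock: 22.77
eef_pos: [568.5, 206.7, -26.8]
tcp_rot: [3.141, -0.0, 1.513]
contact_force: [-0.9, -0.8, 0.5]
opening: 0.279
grasp_force: 0.3
clock: 23.43
eef_pos: [557.7, 1.7, 95.8]
tcp_rot: [3.138, 0.001, 1.509]
contact_force: [0.4, 0.4, -0.8]
opening: 0.275
grasp_force: 0.0
scene [345. 192.] 119 tray 35 40
scene [331. 201.] 121 tray -2 0
scene [343. 214.] 134 tray 33 -39
side [227. 160.] 50 tray 34 -30
side [206. 167.] 80 tray 36 43
side [222. 170.] 83 tray -2 2
silver [197.2 243.4]
lid [121.7 185.9]
weights [267.1 256.5]
```

View pics/end.png

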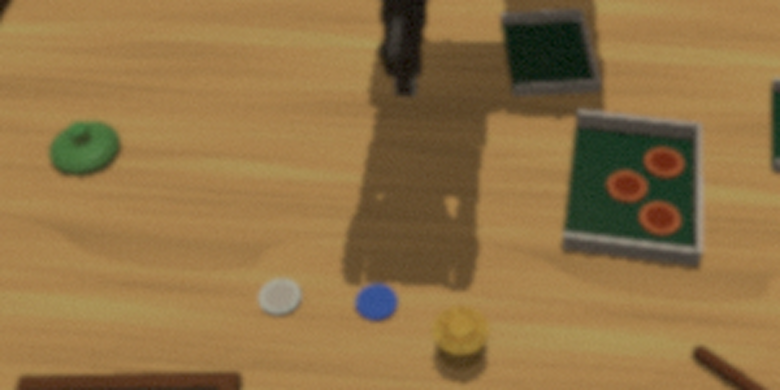

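All three copper coins are inside the tray, at (664,162), (627,186) and (660,217) in the crop. Silver, lid and weights are unmoved, and the arm is clear.

```bash
python3 -c "
from rig import r; print(r.sign_off())"
```

```text
the job is handed in; nothing more can be done
None
```

All three copper coins lie wholly inside the tray, slid not lifted; the silver coin, cup weights and lid have not moved, and I handed the job in at about 24 s with the arm clear (no verdict was returned).

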